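# Lock the dish turntable with its retaining clip

### The arm

A 6-joint arm with a two-finger parallel gripper is mounted at the origin on a cart in front of the work surface, level with it; the furniture and walls round the work are solid. World frame = base frame: x ahead of the robot, y to its left, z up, the work surface at z = 0. Lengths are in mm, angles in rad, forces in N, time in s.
With the tool pointing down it reaches from about 300 to 775 mm from the base axis. Payload 14.6 kg.
Tool frame: the origin (TCP) lies on the front face of the gripper's body, between the roots of the fingers; the fingertips stand 73 mm ahead of it and the grasp point (between the pads) lies 54 mm ahead of it (arm.tips_ahead is the distance from the TCP to the fingertips, in mm); z points along the fingers, y is the line along which they close (so a half turn about z gives the same grasp; the last joint's range is limited). The gripper opens to 85 mm and grips with 20 to 120 N. Pads are 22 mm wide; open, the fingers measure 114 mm over their backs; the gripper's body (76 mm by 85 mm) begins 54 mm behind the grasp point. The pads swing forward as they close: fully open they stand 13 mm farther back than shut.
Start: joints at [1.045, 0.3, 1.521, -0, 1.321, -0.067], TCP at [243.576, 493.113, 303.881] pointing down, gripper open.
Joint ranges: [-3.03, 3.03], [-0.79, 2.21], [0.23, 2.52], [-1.04, 4.18], [0, 3.07], [-2.55, 2.55]. Speed limits (rad/s): [2.22, 2.22, 2.57, 3.14, 3.14, 3.14].

### API

Orientations are given as a unit quaternion [x, y, z, w].
In Python, from rig import arm gives the robot as it stands. The module is installed in compiled form; this text tells all that it offers.
- The arm moves only by the shell command python3 -m creep 'ROWS'. ROWS is JSON, a list of rows, each an object with "fingers": the opening, from 0 (shut) to 1 (fully open); "translation": the shift along the tool's x, y, z in m, a list of three; "twist": the turn, a rotation vector about the tool's x, y, z in degrees, a list of three. In form: [{"fingers": fingers, "translation": [tx, ty, tz], "twist": [rx, ry, rz]}, ...]. A call has 1 to 20 rows; each row is the pose to reach, as a shift and turn from the pose commanded when the call began, along the tool's axes at that moment; what a row does not reach only later rows make up. A row lasts 1/10 s, in which the tool goes at most 50 mm and 8.59 degrees, less where a joint would pass 70% of its speed; a pose out of reach is approached as far as the arm can. A call with a gripper value outside its range is refused whole. The fingers move at their own pace and stop on an object; the grip force is fixed at half the most. Time passes only in rows, so rows that repeat a pose let the fingers close. It gives the time, the measured TCP pose, the force, the opening and the grip force at its end, in the units of the state.
- arm.get_state(): the state, without advancing time (a new reading comes with each control period).
- arm.capture(name): name is "side" or "top"; returns a dict with "image" (480x640x3 uint8, red, green, blue), "fx", "fy", "cx", "cy" (pixels), "k1" (the pictures are not rectified: a ray, as slopes to the right and down, at radius r is drawn at 1 + k1 r^2 times it, then the intrinsics apply), "R" (3x3) and "t" (3): a world point X has camera coordinates R X + t. Camera axes: x right, y down, z forward; pixel columns grow to the right and rows downward; lengths in mm; the calibration is good to about 2 mm. A picture is of the moment at which its call begins. There is no depth.
- arm.close_job(): hands the job in; it is judged then, once.
The state is a dict: "clock": time; "q": joint angles; "joint_velocities": joint speeds; "tau": joint torques, N m; "ee_pos": TCP position; "tcp_rot": TCP orientation; "wrist_force": force on the tool from outside, world axes, zero at the start; "moment": the same for the moment, N m; "grip_width": finger opening in mm; "grasp_force": force on a finger pad.
Only numpy, scipy, OpenCV 4.12 (cv2) and the standard library are available. Lean on these libraries where they do the work, as an engineer would, in place of code of your own. Each camera call takes 0.05 s, during which the arm holds its last target. There are 200 camera calls.

### The job

Pick up the open steel retaining clip by its finger grip, lay it on the turntable's platter beside the spindle, and slide it sideways into the groove just above the platter until its two jaws snap round the spindle and it is fully home. Work by feel: never press the clip against the turntable, down or sideways, with more than about 25 N. Leave the clip seated and let go of it, and leave the brown vial, the tip box and the cream dishes where they stand.

Things in the scene. Friction and masses are not known exactly. Their poses are not given: they have to be found in the camera images.
- clip_grip (a point): grasp centre of the loose retaining clip (0.1 kg): middle of its upright black finger grip, which is 12 mm thick along the clip's x, 24 mm wide along its y, its top 57 mm above the clip's underside. The point is 38 mm above the underside and 52 mm behind (-x) the centre of the clip's eye. x points to the clip's open mouth, z up
- clip: the clip: a flat steel plate 5 mm thick, lying flat, 40 mm wide, from 64 mm behind its origin to 18 mm ahead; two sprung jaws at the front (+x), open between them, and a short sprung prong in the middle. Origin: centre of the eye, on the underside. Pushing the jaws over the neck takes about 5 to 10 N while the eye is 15 to 8 mm short of the axis; then the force drops
- clip_eye (a point): centre of the clip's eye (where the spindle's 18 mm neck ends up), 2.5 mm above the underside; axes as clip_grip. Jaw lips: 8 mm ahead of it, 14 mm apart, with flared lead-ins. With the eye on the axis the clip is home: the prong touches the neck 0.5 mm past that, gives 3 mm at 6 N/mm (it springs back when let go), then the plate stops hard
- turntable: round dish turntable, fixed to the worktop: grey base, flat aluminium platter 170 mm across. A nut sets the platter's height: its top is anywhere from 48 to 72 mm above the worktop. This is not measured and must be felt: it gives at most 1.5 mm (8 N/mm), then is hard. Origin: under the spindle, on the worktop, z up; the clip may go in from any side
- turntable_axis (a point): foot of the vertical spindle axis, on the worktop. The steel spindle rises from the middle of the platter and goes up and down with it: from the platter's top a neck 18 mm in diameter, 7 mm high (the groove; the clip has 2 mm of play in height), then a collar 32 mm in diameter, 6 mm thick, then a stud 22 mm in diameter, its top 30 mm above the platter
- vial_amber_mid (a point): bystander: small brown vial, 40 mm across, 58 mm tall; point at its centre
- tip_box_mid (a point): bystander: clear pipette tip box with blue rim, 134 x 95 x 106 mm; point near its centre, 50 mm up
- dish_cream_mid (a point): bystander: stack of cream-coloured petri dishes, 91 mm across, 47 mm tall; point at its centre

How it is judged (in metres and radians):
On the way:
1. the clip is lifted well clear of the worktop (height (world z) of clip_eye above 0.04 m), for 0.1 s.
At the end, for the whole second after the job is handed in: the clip's eye is centred on the spindle axis to within 3 mm, the clip lying in the groove (eye 47 to 78.5 mm above the worktop) and level to within 7 degrees, at rest and released (horizontal distance between clip_eye and turntable_axis below 0.003 m and height (world z) of clip_eye between 0.047 and 0.0785 m and angle between clip_eye's own z axis and vertical below 0.12 rad and linear speed of clip below 0.02 m/s); the robot touches nothing.
It fails at once if the clip is pressed against the turntable with more than 25 N (contact force between clip and turntable above 25 N).
It fails at once if a bystander is moved by more than 3 cm (distance of any of vial_amber_mid, tip_box_mid, dish_cream_mid from where it was at the start of the episode above 0.03 m).
It also fails if it takes over 51 s, if anything falls off the work surface, if the arm or the gripper's body presses on something with over 40 N, if the wrist force passes 120 N, or if a joint passes its speed limit or range.

## Working session

There is one attempt and no reset: what is moved stays moved. The work goes in short steps, Python scripts to look and compute and a shell command to move; the robot and the scene stay as the last step left them, time stands still between calls to the robot, and variables do not carry over. Pictures are saved under pics/ and viewed, at most 10 in all, crops included, and the job is handed in when it is done.

```bash
mkdir -p pics; cat > h.py <<'E'
import numpy as np, cv2
from rig import arm
def K(c): return np.array([[c['fx'],0,c['cx']],[0,c['fy'],c['cy']],[0,0,1.]])
def D(c): return np.array([c['k1'],0,0,0.])
def ray(c,u,v):
    p=cv2.undistortPoints(np.array([[[u,v]]],float),K(c),D(c))[0,0]
    R=np.array(c['R']);t=np.array(c['t']);return -R.T@t, R.T@np.array([p[0],p[1],1])
def onz(c,u,v,z):
    o,d=ray(c,u,v);return o+d*(z-o[2])/d[2]
def proj(c,X):
    return cv2.projectPoints(np.array(X,float).reshape(-1,1,3),cv2.Rodrigues(np.array(c['R']))[0],np.array(c['t'],float),K(c),D(c))[0][:,0]
def snap(n,f):
    c=arm.capture(n);cv2.imwrite('pics/'+f,c['image'][:,:,::-1]);np.save('pics/'+f+'.npy',c,allow_pickle=True);return c
def load(f): return np.load('pics/'+f+'.npy',allow_pickle=True).item()
E
python3 - <<'E'
from h import *
for n in('side','top'):
    c=snap(n,n+'1.png');print(n,c['fx'],c['k1'],(-np.array(c['R']).T@np.array(c['t'])).round(),np.array(c['R']).round(2).tolist())
print(arm.get_state())
E
```

```text
side 433.5079296707446 -0.009498679025241664 [ 506. -947.  656.] [[1.0, -0.01, 0.01], [-0.0, -0.56, -0.83], [0.02, 0.83, -0.56]]
top 491.63388883667983 -0.08661487810160524 [ 419.  -80. 1683.] [[-0.0, -1.0, -0.0], [-1.0, 0.0, -0.06], [0.06, 0.0, -1.0]]
{'clock': 0.1, 'q': array([ 1.04537274e+00,  3.00419070e-01,  1.52152492e+00,  1.61386592e-05,
        1.32067365e+00, -6.65829767e-02]), 'joint_velocities': array([-0.00010632, -0.00329407, -0.00119606, -0.0003633 ,  0.00080601,
       -0.00122805]), 'tau': array([ 2.66347852e-03, -5.44375992e+01, -3.62372446e+01, -2.02697754e-05,
        2.96926301e-03, -1.53724739e-05]), 'ee_pos': array([243.52600493, 493.00231883, 303.37356878]), 'tcp_rot': array([ 2.27414973e-01,  9.73797806e-01, -4.87921693e-04, -1.56970437e-04]), 'wrist_force': array([ 0.56155073,  0.22399303, -0.71703051]), 'moment': array([ 0.00701823, -0.03885676, -0.00699194]), 'grasp_force': 0.0, 'grip_width': 85.45120210374401}
```

View pics/top1.png

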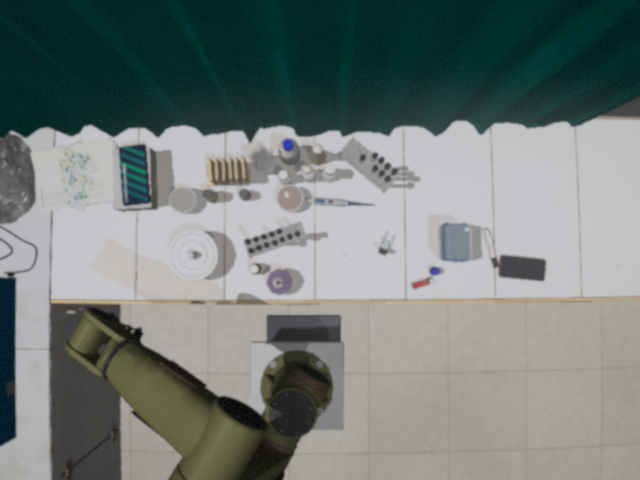

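View pics/side1.png

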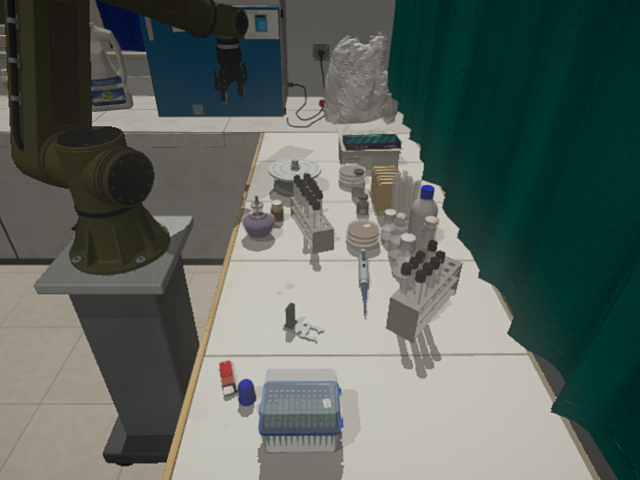

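The top view shows the turntable at (196,254), the clip at (386,243), the vial at (259,268), the dishes at (292,198) and the tip box at (457,242). In the side view the clip's grip is at (290,316) with its plate around (308,328), and the turntable is at (295,172). I'll zoom in on these.

```bash
python3 - <<'E'
from h import *
s=cv2.imread('pics/side1.png');t=cv2.imread('pics/top1.png')
f=lambda i,x,y,w,h:cv2.resize(i[y:y+h,x:x+w],(400,300),interpolation=cv2.INTER_CUBIC)
m=np.vstack([np.hstack([f(s,270,295,64,48),f(t,366,228,40,30)]),np.hstack([f(s,255,145,80,60),f(t,156,224,80,60)])])
cv2.imwrite('pics/m1.png',m)
c=load('top1.png')
for n,u,v,z in(('tt',196,254,80),('clip',386,243,5),('vial',259,268,58),('box',457,242,106),('dish',292,198,47)):print(n,onz(c,u,v,z).round())
E
```

```text
tt [447. 323.  80.]
clip [ 484. -309.    5.]
vial [401. 118.  58.]
box [ 483. -526.  106.]
dish [634.  10.  47.]
```

View pics/m1.png

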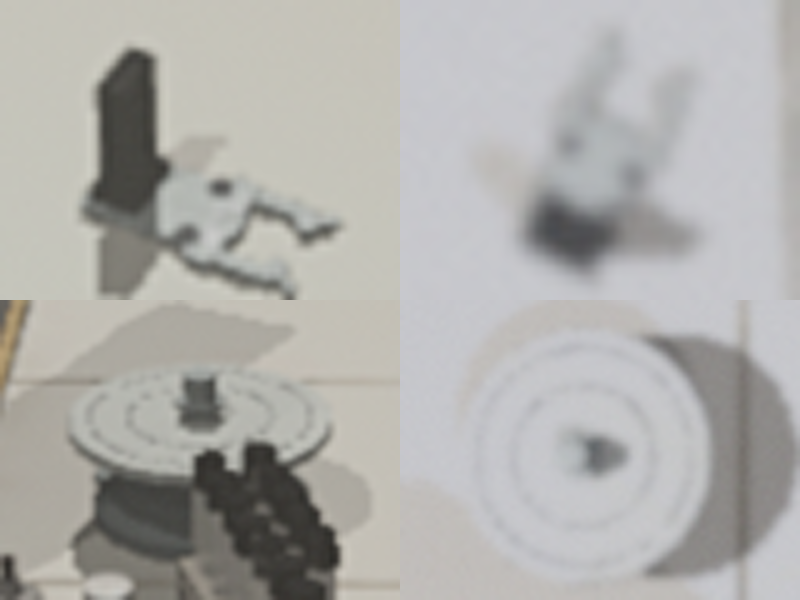

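Zoomed in, the clip's mouth points to about +x, slightly −y. In the top view the grip is at about (383,251) and the jaw tips at (387.2,231.5) and (395,235.5). In the side view the jaw tips are at (324,331) and (316.4,341.4). The platter's rim is clear in both views.

```bash
python3 - <<'E'
from h import *
s=load('side1.png');t=load('top1.png')
S=lambda X,Y:(270+X/6.25,295+Y/6.25); T=lambda X,Y:(366+(X-400)/10,228+Y/10)
def tri(a,b):
    o1,d1=ray(s,*a);o2,d2=ray(t,*b);d1/=np.linalg.norm(d1);d2/=np.linalg.norm(d2)
    k=np.linalg.lstsq(np.c_[d1,-d2],o2-o1,rcond=None)[0];p,q=o1+k[0]*d1,o2+k[1]*d2
    return ((p+q)/2).round(1),np.linalg.norm(p-q).round(1)
for n,a in dict(jawL=(338,225),jawR=(290,290),hole1=(222,187),hole2=(185,232),back=(85,212)).items():print('side',n,onz(s,*S(*a),4).round(1))
print('side griptop',onz(s,*S(126,68),57).round(1))
for n,a in dict(jawL=(612,35),jawR=(690,75),hole1=(570,143),hole2=(635,180),).items():print('top',n,onz(t,*T(*a),4).round(1))
print('top griptop',onz(t,*T(562,235),57).round(1))
# platter
B=lambda X,Y:(255+X/5,145+(Y-300)/5)
C=lambda X,Y:(156+(X-400)/5,224+(Y-300)/5)
print('platter',tri(B(200,421),C(591,455)))
for z in(48,60,72):
  print(z,[onz(s,*B(*p),z).round(1)[:2] for p in((70,418),(330,420),(200,367))],[onz(t,*C(*p),z).round(1)[:2] for p in((473,455),(710,455),(591,330),(591,580))])
print('studtop',tri(B(199,378),C(572,450)))
# circle by mask, top
im=t['image'];hsv=cv2.cvtColor(im,cv2.COLOR_RGB2HSV);print(im[254,170:225:4].tolist())
E
```

```text
side jawL [ 528.  -313.4    4. ]
side jawR [ 512.1 -341.8    4. ]
side hole1 [ 489.7 -295.9    4. ]
side hole2 [ 477.9 -316.3    4. ]
side back [ 444.7 -307.1    4. ]
side griptop [ 459.3 -295.4   57. ]
top jawL [ 523.6 -314.1    4. ]
top jawR [ 509.8 -340.7    4. ]
top hole1 [ 486.7 -299.2    4. ]
top hole2 [ 473.9 -321.4    4. ]
top griptop [ 454.1 -289.4   57. ]
platter (array([445.7, 332.1,  68.2]), np.float64(3.1))
48 [array([358.8, 380.6]), array([531.4, 378.4]), array([442. , 465.4])] [array([444.5, 417.4]), array([444.3, 256.9]), array([528.2, 338.1]), array([361. , 336.5])]
60 [array([361.7, 354.4]), array([530.9, 352.2]), array([443.3, 437.5])] [array([444.3, 413.7]), array([444.1, 254.4]), array([527.4, 335. ]), array([361.4, 333.5])]
72 [array([364.6, 328.2]), array([530.4, 326.1]), array([444.6, 409.6])] [array([444.2, 410.1]), array([443.9, 251.9]), array([526.6, 331.9]), array([361.9, 330.4])]
studtop (array([447. , 337.6,  95.5]), np.float64(0.1))
[[195, 195, 200], [198, 199, 203], [190, 190, 196], [197, 199, 202], [194, 196, 200], [182, 185, 188], [107, 111, 114], [127, 127, 127], [190, 191, 192], [185, 185, 188], [197, 198, 199], [191, 193, 193], [155, 156, 155], [137, 131, 130]]
```

```bash
cat >> h.py <<'E'
from scipy.spatial.transform import Rotation as Ro
def rel(target,yaw=None):
    """shift (m, tool axes) and twist (deg) from the present pose to target TCP with tool y at heading yaw (deg), pointing down"""
    s=arm.get_state();R=Ro.from_quat(s['tcp_rot']);tr=R.inv().apply(np.array(target)-s['ee_pos'])/1e3
    a=R.as_matrix();h=np.degrees(np.arctan2(a[1,1],a[0,1]))
    tw=[0,0,0]
    if yaw is not None:
        c,q=np.cos(np.radians(yaw)),np.sin(np.radians(yaw))
        G=Ro.from_matrix(np.array([[-q,c,0],[c,q,0],[0,0,-1]]));tw=(R.inv()*G).as_rotvec(degrees=True)
    print('tool y heading',h.round(1),'translation',tr.round(4),'twist',np.round(tw,1))
def st():
    s=arm.get_state();print({k:np.round(s[k],2).tolist() for k in('clock','q','ee_pos','wrist_force','moment','grip_width','grasp_force')})
E
python3 -c "
from h import *
rel([457,-294.5,220],-28)"
```

```text
tool y heading 63.7 translation [-0.5402 -0.6114  0.084 ] twist [-0.   0.  91.7]
```

```bash
python3 -m creep '[{"fingers":1,"translation":[-0.54,-0.611,0],"twist":[0,0,91.7]},{"fingers":1,"translation":[-0.54,-0.611,0],"twist":[0,0,91.7]},{"fingers":1,"translation":[-0.54,-0.611,0],"twist":[0,0,91.7]},{"fingers":1,"translation":[-0.54,-0.611,0],"twist":[0,0,91.7]},{"fingers":1,"translation":[-0.54,-0.611,0],"twist":[0,0,91.7]},{"fingers":1,"translation":[-0.54,-0.611,0],"twist":[0,0,91.7]},{"fingers":1,"translation":[-0.54,-0.611,0],"twist":[0,0,91.7]},{"fingers":1,"translation":[-0.54,-0.611,0],"twist":[0,0,91.7]},{"fingers":1,"translation":[-0.54,-0.611,0],"twist":[0,0,91.7]},{"fingers":1,"translation":[-0.54,-0.611,0],"twist":[0,0,91.7]},{"fingers":1,"translation":[-0.54,-0.611,0],"twist":[0,0,91.7]},{"fingers":1,"translation":[-0.54,-0.611,0],"twist":[0,0,91.7]},{"fingers":1,"translation":[-0.54,-0.611,0],"twist":[0,0,91.7]},{"fingers":1,"translation":[-0.54,-0.611,0],"twist":[0,0,91.7]},{"fingers":1,"translation":[-0.54,-0.611,0.03],"twist":[0,0,91.7]},{"fingers":1,"translation":[-0.54,-0.611,0.08],"twist":[0,0,91.7]},{"fingers":1,"translation":[-0.54,-0.611,0.08],"twist":[0,0,91.7]},{"fingers":1,"translation":[-0.54,-0.611,0.08],"twist":[0,0,91.7]},{"fingers":1,"translation":[-0.54,-0.611,0.08],"twist":[0,0,91.7]}]'
python3 -c "
from h import *
st();rel([457,-294.5,92],-28);snap('side','side2.png')"
```

```text
clock: 2.0
ee_pos: [456.9, -293.9, 223.2]
tcp_rot: [0.857, 0.515, -0.0, -0.001]
wrist_force: [0.8, 0.1, 0.7]
grip_width: 85.0
grasp_force: 0.0
{'clock': 2.0, 'q': [-0.64, 0.37, 1.63, 0.0, 1.15, -0.15], 'ee_pos': [456.89, -293.88, 223.16], 'wrist_force': [0.77, 0.15, 0.69], 'moment': [-0.0, -0.01, -0.02], 'grip_width': 84.98, 'grasp_force': 0.0}
tool y heading -28.0 translation [-0.0006  0.0007  0.1312] twist [-0.1 -0.  -0. ]
```

View pics/side2.png

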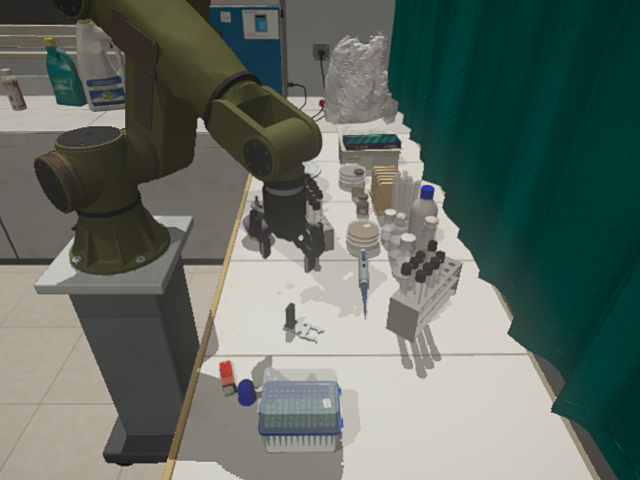

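The gripper is hovering above the clip, with its fingers at (262,245) and (313,258) on either side of the grip's line. The clip hasn't moved and there's open space around it. Descending and closing.

```bash
python3 -m creep '[{"fingers":1,"translation":[0,0,0.05],"twist":[0,0,0]},{"fingers":1,"translation":[0,0,0.09],"twist":[0,0,0]},{"fingers":1,"translation":[0,0,0.12],"twist":[0,0,0]},{"fingers":1,"translation":[0,0,0.131],"twist":[0,0,0]},{"fingers":1,"translation":[0,0,0.131],"twist":[0,0,0]},{"fingers":0.5,"translation":[0,0,0.131],"twist":[0,0,0]},{"fingers":0,"translation":[0,0,0.131],"twist":[0,0,0]},{"fingers":0,"translation":[0,0,0.131],"twist":[0,0,0]},{"fingers":0,"translation":[0,0,0.131],"twist":[0,0,0]},{"fingers":0,"translation":[0,0,0.131],"twist":[0,0,0]},{"fingers":0,"translation":[0,0,0.131],"twist":[0,0,0]},{"fingers":0,"translation":[0,0,0.131],"twist":[0,0,0]}]'
python3 -c "
from h import *
st();snap('side','side3.png');snap('top','top3.png')"
```

```text
clock: 3.25
ee_pos: [457.3, -294.0, 93.3]
tcp_rot: [0.857, 0.515, 0.0, 0.0]
wrist_force: [-0.7, 1.1, 6.4]
grip_width: 11.3
grasp_force: 59.0
{'clock': 3.25, 'q': [-0.64, 0.55, 1.71, -0.0, 0.88, -0.15], 'ee_pos': [457.29, -293.99, 93.34], 'wrist_force': [-0.71, 1.06, 6.44], 'moment': [0.14, 0.23, 0.0], 'grip_width': 11.32, 'grasp_force': 59.03}
```

```bash
python3 -m creep '[{"fingers":0,"translation":[0,0,-0.03],"twist":[0,0,0]},{"fingers":0,"translation":[0,0,-0.08],"twist":[0,0,0]},{"fingers":0,"translation":[0,0,-0.13],"twist":[0,0,0]},{"fingers":0,"translation":[0,0,-0.17],"twist":[0,0,0]},{"fingers":0,"translation":[0,0,-0.2],"twist":[0,0,0]},{"fingers":0,"translation":[0,0,-0.2],"twist":[0,0,0]}]'
python3 -c "
from h import *
st();c,q=np.cos(np.radians(36.8)),np.sin(np.radians(36.8))
rel([446-102*c,334-102*q,293],36.8)"
```

```text
clock: 3.95
ee_pos: [457.7, -294.3, 297.2]
tcp_rot: [0.857, 0.515, 0.001, 0.003]
wrist_force: [0.7, 0.2, -1.4]
grip_width: 11.1
grasp_force: 59.0
{'clock': 3.95, 'q': [-0.64, 0.29, 1.55, -0.0, 1.29, -0.15], 'ee_pos': [457.74, -294.3, 297.15], 'wrist_force': [0.72, 0.22, -1.44], 'moment': [-0.03, 0.05, -0.01], 'grip_width': 11.07, 'grasp_force': 58.98}
tool y heading -28.0 translation [ 0.457  -0.3487  0.0013] twist [  0.3   0.3 -64.8]
```

```bash
python3 -m creep '[{"fingers":0,"translation":[0.03,-0.023,0],"twist":[0,0,-6]},{"fingers":0,"translation":[0.457,-0.349,0],"twist":[0,0,-64.8]},{"fingers":0,"translation":[0.457,-0.349,0],"twist":[0,0,-64.8]},{"fingers":0,"translation":[0.457,-0.349,0],"twist":[0,0,-64.8]},{"fingers":0,"translation":[0.457,-0.349,0],"twist":[0,0,-64.8]},{"fingers":0,"translation":[0.457,-0.349,0],"twist":[0,0,-64.8]},{"fingers":0,"translation":[0.457,-0.349,0],"twist":[0,0,-64.8]},{"fingers":0,"translation":[0.457,-0.349,0],"twist":[0,0,-64.8]},{"fingers":0,"translation":[0.457,-0.349,0],"twist":[0,0,-64.8]},{"fingers":0,"translation":[0.457,-0.349,0],"twist":[0,0,-64.8]},{"fingers":0,"translation":[0.457,-0.349,0],"twist":[0,0,-64.8]},{"fingers":0,"translation":[0.457,-0.349,0],"twist":[0,0,-64.8]},{"fingers":0,"translation":[0.457,-0.349,0],"twist":[0,0,-64.8]},{"fingers":0,"translation":[0.457,-0.349,0.04],"twist":[0,0,-64.8]},{"fingers":0,"translation":[0.457,-0.349,0.08],"twist":[0,0,-64.8]},{"fingers":0,"translation":[0.457,-0.349,0.09],"twist":[0,0,-64.8]},{"fingers":0,"translation":[0.457,-0.349,0.09],"twist":[0,0,-64.8]},{"fingers":0,"translation":[0.457,-0.349,0.09],"twist":[0,0,-64.8]}]'
python3 - <<'E'
from h import *
st()
a=snap('side','side4.png');b=snap('top','top4.png')
f=lambda i,x,y,w,h:cv2.resize(i[y:y+h,x:x+w,::-1],(400,300*1),interpolation=cv2.INTER_CUBIC)
g=lambda i:np.vstack([f(i,*r) for r in()])
A=cv2.resize(a['image'][130:205,250:350,::-1],(800,600),interpolation=cv2.INTER_CUBIC)
B=cv2.resize(b['image'][215:290,156:256,::-1],(800,600),interpolation=cv2.INTER_CUBIC)
cv2.imwrite('pics/s4.png',A);cv2.imwrite('pics/t4.png',B)
E
```

```text
clock: 5.75
ee_pos: [364.0, 273.5, 204.3]
tcp_rot: [0.448, 0.894, 0.001, 0.0]
wrist_force: [-0.4, -0.7, -0.4]
grip_width: 11.2
grasp_force: 58.9
{'clock': 5.75, 'q': [0.56, 0.21, 1.89, -0.0, 1.04, -0.08], 'ee_pos': [364.04, 273.52, 204.26], 'wrist_force': [-0.35, -0.7, -0.42], 'moment': [-0.04, -0.02, -0.02], 'grip_width': 11.23, 'grasp_force': 58.9}
```

View pics/s4.png

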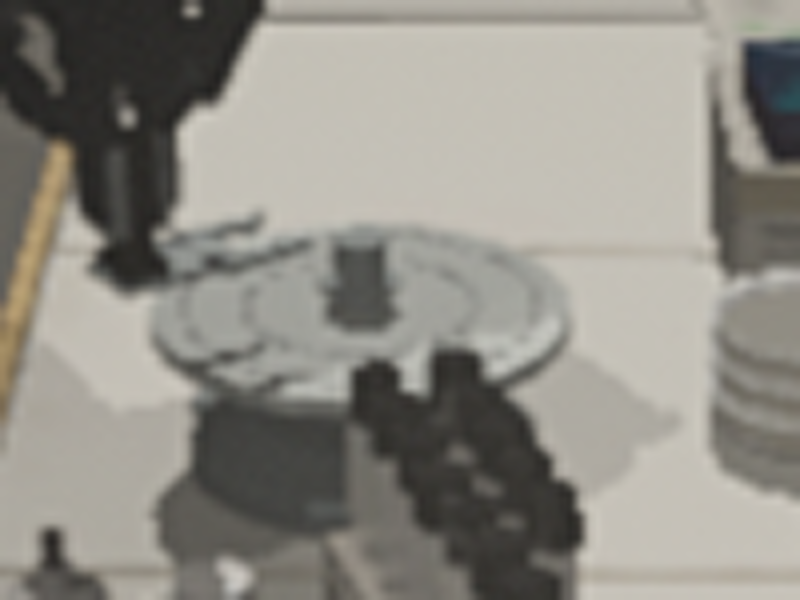

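View pics/t4.png

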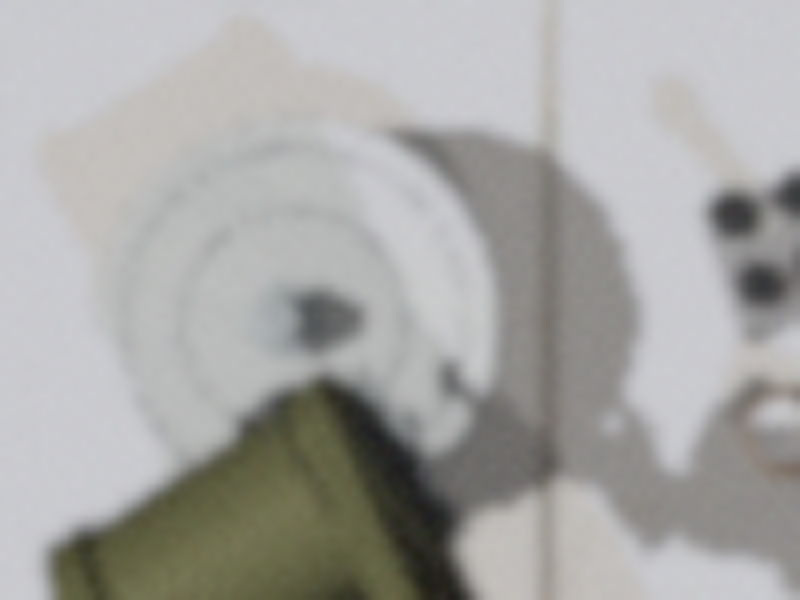

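The clip is held level-looking beside the spindle. In the side view the jaw tips are at about (282.8,156.9) and (288.8,160.4) and the stud's top at (294.6,160). In the top view the platter's rings centre near (192.8,255). I'll compare these with the predictions and refine the axis.

```bash
python3 - <<'E'
from h import *
s=load('side4.png');t=load('top1.png');s1=load('side1.png')
print('pred tips',proj(s,[[410.5,328.3,116],[429.6,302.7,116],[410.5,328.3,112],[429.6,302.7,112]]).round(1).tolist())
for z in(112,116):print(z,onz(s,282.75,156.9,z).round(1),onz(s,288.75,160.4,z).round(1))
# dark rings / stud in both views: blackhat
for n,c,(x,y,w,h) in(('top',t,(160,222,70,66)),('side',s1,(265,155,60,45))):
    g=cv2.cvtColor(c['image'],cv2.COLOR_RGB2GRAY)[y:y+h,x:x+w];g=cv2.resize(g,None,fx=6,fy=6,interpolation=cv2.INTER_CUBIC)
    e=cv2.Canny(cv2.GaussianBlur(g,(0,0),3),12,30)
    for k in cv2.findContours(e,cv2.RETR_LIST,cv2.CHAIN_APPROX_NONE)[0]:
        if len(k)>150:
            el=cv2.fitEllipseAMS(k);ctr=np.array(el[0])/6+[x,y]-.4
            print(n,len(k),ctr.round(2),(np.array(el[1])/6).round(1),onz(c,*ctr,64).round(1),onz(c,*ctr,68).round(1))
E
```

```text
pred tips [[282.9, 155.7], [288.6, 159.0], [282.9, 156.9], [288.6, 160.2]]
112 [410.  328.1 112. ] [430.1 301.1 112. ]
116 [410.7 318.7 116. ] [430.6 291.9 116. ]
```

```bash
python3 -c "
from h import *
rel([372.8,282.4,174],36.8)"
```

```text
tool y heading 36.8 translation [0.0018 0.0122 0.0305] twist [ 0.2  0.  -0. ]
```

```bash
python3 -m creep '[{"fingers":0,"translation":[0.002,0.006,0.005],"twist":[0.1,0,0]},{"fingers":0,"translation":[0.002,0.012,0.018],"twist":[0.2,0,0]},{"fingers":0,"translation":[0.002,0.012,0.028],"twist":[0.2,0,0]},{"fingers":0,"translation":[0.002,0.012,0.03],"twist":[0.2,0,0]},{"fingers":0,"translation":[0.002,0.012,0.03],"twist":[0.2,0,0]}]'; python3 -m creep '[{"fingers":0,"translation":[0,0,0.001],"twist":[0,0,0]},{"fingers":0,"translation":[0,0,0.002],"twist":[0,0,0]},{"fingers":0,"translation":[0,0,0.003],"twist":[0,0,0]},{"fingers":0,"translation":[0,0,0.004],"twist":[0,0,0]},{"fingers":0,"translation":[0,0,0.005],"twist":[0,0,0]},{"fingers":0,"translation":[0,0,0.006],"twist":[0,0,0]}]'; python3 -c "
from h import *
st()"
```

```text
clock: 6.35
ee_pos: [371.7, 282.2, 172.7]
tcp_rot: [0.448, 0.894, -0.002, -0.001]
wrist_force: [0.2, 0.2, -0.4]
grip_width: 11.3
grasp_force: 58.9
clock: 6.95
ee_pos: [371.8, 282.3, 166.8]
tcp_rot: [0.448, 0.894, -0.002, -0.001]
wrist_force: [0.3, 1.0, -2.1]
grip_width: 11.4
grasp_force: 58.9
{'clock': 6.95, 'q': [0.57, 0.29, 1.89, -0.0, 0.97, -0.07], 'ee_pos': [371.8, 282.26, 166.84], 'wrist_force': [0.3, 1.05, -2.08], 'moment': [-0.04, -0.01, 0.0], 'grip_width': 11.4, 'grasp_force': 58.9}
```

```bash
python3 -m creep '[{"fingers":0,"translation":[0,0,0.001],"twist":[0,0,0]},{"fingers":0,"translation":[0,0,0.002],"twist":[0,0,0]},{"fingers":0,"translation":[0,0,0.002],"twist":[0,0,0]}]'
```

```text
clock: 7.25
ee_pos: [371.8, 282.3, 164.8]
tcp_rot: [0.448, 0.894, -0.002, -0.001]
wrist_force: [0.2, 0.2, -0.5]
grip_width: 11.3
grasp_force: 59.2
```

```bash
python3 -m creep '[{"fingers":0,"translation":[0,0,0.001],"twist":[0,0,0]},{"fingers":0,"translation":[0,0,0.001],"twist":[0,0,0]}]'
```

```text
clock: 7.45
ee_pos: [371.9, 282.3, 164.1]
tcp_rot: [0.448, 0.894, -0.001, -0.001]
wrist_force: [-1.7, -0.7, 4.3]
grip_width: 11.2
grasp_force: 59.8
```

```bash
python3 -m creep '[{"fingers":0,"translation":[0,0,0.0005],"twist":[0,0,0]},{"fingers":0,"translation":[0,0,0.0005],"twist":[0,0,0]}]'; python3 -c "
from h import *
st();print(arm.get_state()['tcp_rot'])
a=snap('side','side5.png');cv2.imwrite('pics/s5.png',cv2.resize(a['image'][130:205,250:350,::-1],(800,600),interpolation=cv2.INTER_CUBIC))"
```

```text
clock: 7.65
ee_pos: [372.0, 282.3, 163.8]
tcp_rot: [0.448, 0.894, -0.001, -0.001]
wrist_force: [-2.0, -1.2, 7.2]
grip_width: 10.9
grasp_force: 60.1
{'clock': 7.65, 'q': [0.57, 0.3, 1.89, -0.0, 0.96, -0.07], 'ee_pos': [371.95, 282.34, 163.75], 'wrist_force': [-2.0, -1.16, 7.22], 'moment': [-0.11, 0.12, -0.0], 'grip_width': 10.9, 'grasp_force': 60.1}
[ 4.47667720e-01  8.94198920e-01 -1.24732122e-03 -5.90323255e-04]
```

View pics/s5.png

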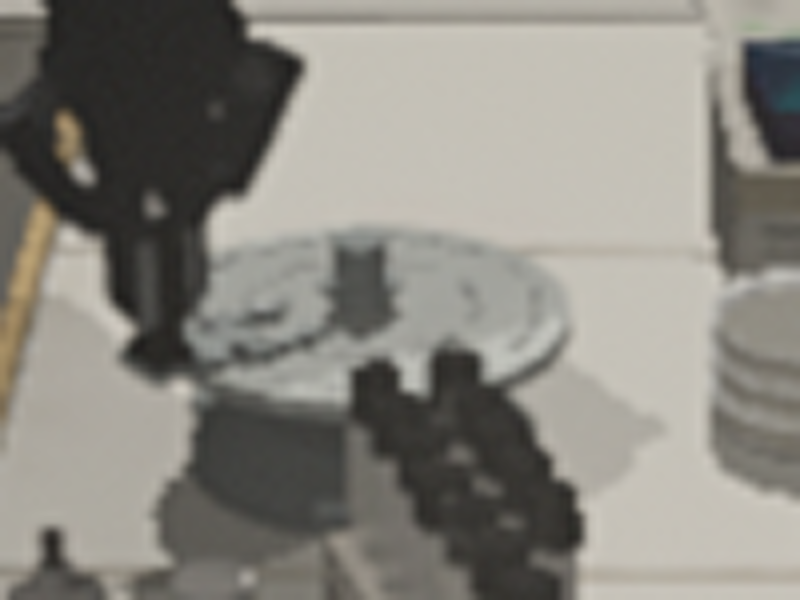

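The clip is lying on the platter just short of the collar, and the reading of 7 N is still light. I'll ease up 1 mm to sit in the groove's play, then slide in along tool y.

```bash
python3 -m creep '[{"fingers":0,"translation":[0,0,-0.0008],"twist":[0,0,0]},{"fingers":0,"translation":[0,0.003,-0.0008],"twist":[0,0,0]},{"fingers":0,"translation":[0,0.006,-0.0008],"twist":[0,0,0]},{"fingers":0,"translation":[0,0.009,-0.0008],"twist":[0,0,0]},{"fingers":0,"translation":[0,0.012,-0.0008],"twist":[0,0,0]},{"fingers":0,"translation":[0,0.012,-0.0008],"twist":[0,0,0]}]'
```

```text
clock: 8.3
ee_pos: [381.8, 289.7, 164.2]
tcp_rot: [0.448, 0.894, -0.001, -0.001]
wrist_force: [1.0, 1.7, 3.6]
grip_width: 11.2
grasp_force: 59.6
```

```bash
python3 -m creep '[{"fingers":0,"translation":[0,0.002,-0.0003],"twist":[0,0,0]},{"fingers":0,"translation":[0,0.004,-0.0003],"twist":[0,0,0]},{"fingers":0,"translation":[0,0.006,-0.0003],"twist":[0,0,0]},{"fingers":0,"translation":[0,0.006,-0.0003],"twist":[0,0,0]}]'
```

```text
clock: 8.7
ee_pos: [386.4, 293.2, 164.4]
tcp_rot: [0.448, 0.894, -0.001, -0.001]
wrist_force: [1.1, 0.8, 3.7]
grip_width: 11.3
grasp_force: 59.5
```

```bash
python3 -m creep '[{"fingers":0,"translation":[0,0.002,0],"twist":[0,0,0]},{"fingers":0,"translation":[0,0.003,0],"twist":[0,0,0]},{"fingers":0,"translation":[0,0.003,0],"twist":[0,0,0]}]'
```

```text
clock: 9.0
ee_pos: [388.7, 294.9, 164.4]
tcp_rot: [0.448, 0.894, -0.002, -0.001]
wrist_force: [0.2, -0.2, 2.6]
grip_width: 11.2
grasp_force: 59.6
```

```bash
python3 -m creep '[{"fingers":0,"translation":[0,0.0015,0],"twist":[0,0,0]},{"fingers":0,"translation":[0,0.003,0],"twist":[0,0,0]},{"fingers":0,"translation":[0,0.003,0],"twist":[0,0,0]}]'
```

```text
clock: 9.3
ee_pos: [391.2, 296.8, 164.4]
tcp_rot: [0.448, 0.894, -0.001, -0.001]
wrist_force: [0.6, 0.7, 3.2]
grip_width: 11.6
grasp_force: 59.6
```

```bash
python3 -m creep '[{"fingers":0,"translation":[0,0.001,0],"twist":[0,0,0]},{"fingers":0,"translation":[0,0.002,0],"twist":[0,0,0]},{"fingers":0,"translation":[0,0.002,0],"twist":[0,0,0]}]'; python3 -c "
from h import *
st()"
```

```text
clock: 9.6
ee_pos: [392.7, 297.9, 164.4]
tcp_rot: [0.448, 0.894, -0.002, -0.001]
wrist_force: [-0.3, -0.3, 3.1]
grip_width: 11.4
grasp_force: 59.6
{'clock': 9.6, 'q': [0.57, 0.35, 1.82, -0.0, 0.98, -0.07], 'ee_pos': [392.71, 297.9, 164.39], 'wrist_force': [-0.3, -0.35, 3.14], 'moment': [0.17, -0.19, 0.0], 'grip_width': 11.43, 'grasp_force': 59.62}
```

```bash
python3 -m creep '[{"fingers":0,"translation":[0,0.001,0],"twist":[0,0,0]},{"fingers":0,"translation":[0,0.002,0],"twist":[0,0,0]},{"fingers":0,"translation":[0,0.002,0],"twist":[0,0,0]}]'
```

```text
clock: 9.9
ee_pos: [394.2, 298.9, 164.3]
tcp_rot: [0.448, 0.894, -0.002, -0.001]
wrist_force: [-2.1, -3.9, 4.7]
grip_width: 11.3
grasp_force: 59.8
```

```bash
python3 -m creep '[{"fingers":0,"translation":[0,0.001,0],"twist":[0,0,0]},{"fingers":0,"translation":[0,0.0015,0],"twist":[0,0,0]},{"fingers":0,"translation":[0,0.0015,0],"twist":[0,0,0]}]'; python3 -c "
from h import *
st()"
```

```text
clock: 10.2
ee_pos: [395.1, 299.7, 164.2]
tcp_rot: [0.448, 0.894, -0.002, -0.001]
wrist_force: [-3.5, -3.7, 5.0]
grip_width: 11.5
grasp_force: 59.9
{'clock': 10.2, 'q': [0.58, 0.35, 1.81, -0.0, 0.99, -0.07], 'ee_pos': [395.14, 299.73, 164.24], 'wrist_force': [-3.47, -3.7, 5.04], 'moment': [-0.57, 0.59, -0.05], 'grip_width': 11.46, 'grasp_force': 59.93}
```

```bash
python3 -m creep '[{"fingers":0,"translation":[0,0.001,-0.0002],"twist":[0,0,0]},{"fingers":0,"translation":[0,0.0015,-0.0002],"twist":[0,0,0]},{"fingers":0,"translation":[0,0.0015,-0.0002],"twist":[0,0,0]}]'
```

```text
clock: 10.5
ee_pos: [396.4, 300.7, 164.4]
tcp_rot: [0.448, 0.894, -0.002, -0.001]
wrist_force: [-3.2, -3.1, 4.6]
grip_width: 11.3
grasp_force: 59.8
```

```bash
python3 -m creep '[{"fingers":0,"translation":[0,0.001,0],"twist":[0,0,0]},{"fingers":0,"translation":[0,0.0015,0],"twist":[0,0,0]},{"fingers":0,"translation":[0,0.0015,0],"twist":[0,0,0]}]'
```

```text
clock: 10.8
ee_pos: [397.7, 301.6, 164.4]
tcp_rot: [0.448, 0.894, -0.002, -0.001]
wrist_force: [-1.9, -3.4, 3.6]
grip_width: 11.3
grasp_force: 59.7
```

```bash
python3 -m creep '[{"fingers":0,"translation":[0,0.001,0],"twist":[0,0,0]},{"fingers":0,"translation":[0,0.0015,0],"twist":[0,0,0]},{"fingers":0,"translation":[0,0.0015,0],"twist":[0,0,0]}]'
```

```text
clock: 11.1
ee_pos: [399.2, 302.7, 164.6]
tcp_rot: [0.448, 0.894, -0.001, -0.001]
wrist_force: [-0.6, -1.3, 1.1]
grip_width: 11.0
grasp_force: 59.6
```

```bash
python3 -m creep '[{"fingers":0,"translation":[0,0.001,0],"twist":[0,0,0]},{"fingers":0,"translation":[0,0.002,0],"twist":[0,0,0]},{"fingers":0,"translation":[0,0.002,0],"twist":[0,0,0]}]'
```

```text
clock: 11.4
ee_pos: [400.9, 304.0, 164.6]
tcp_rot: [0.448, 0.894, -0.001, -0.001]
wrist_force: [0.8, 0.1, 1.7]
grip_width: 10.8
grasp_force: 59.2
```

```bash
python3 -m creep '[{"fingers":0,"translation":[0,0.001,0],"twist":[0,0,0]},{"fingers":0,"translation":[0,0.002,0],"twist":[0,0,0]},{"fingers":0,"translation":[0,0.002,0],"twist":[0,0,0]}]'
```

```text
clock: 11.7
ee_pos: [402.5, 305.2, 164.7]
tcp_rot: [0.448, 0.894, -0.001, -0.001]
wrist_force: [1.3, 0.8, 1.0]
grip_width: 11.3
grasp_force: 59.2
```

```bash
python3 -m creep '[{"fingers":0,"translation":[0,0.001,0],"twist":[0,0,0]},{"fingers":0,"translation":[0,0.002,0],"twist":[0,0,0]},{"fingers":0,"translation":[0,0.002,0],"twist":[0,0,0]}]'
```

```text
clock: 12.0
ee_pos: [404.0, 306.4, 164.6]
tcp_rot: [0.448, 0.894, -0.001, -0.001]
wrist_force: [1.2, 0.6, 1.4]
grip_width: 11.5
grasp_force: 59.3
```

```bash
python3 -m creep '[{"fingers":0,"translation":[0,0.001,0],"twist":[0,0,0]},{"fingers":0,"translation":[0,0.001,0],"twist":[0,0,0]}]'
```

```text
clock: 12.2
ee_pos: [404.7, 306.8, 164.6]
tcp_rot: [0.448, 0.894, -0.002, -0.001]
wrist_force: [0.4, -0.8, 1.9]
grip_width: 11.2
grasp_force: 59.4
```

```bash
python3 -m creep '[{"fingers":0,"translation":[0,0.0007,0],"twist":[0,0,0]},{"fingers":0,"translation":[0,0.0007,0],"twist":[0,0,0]},{"fingers":0,"translation":[0,0.0007,0],"twist":[0,0,0]}]'
```

```text
clock: 12.5
ee_pos: [405.1, 307.3, 164.5]
tcp_rot: [0.448, 0.894, -0.002, -0.001]
wrist_force: [-0.2, 0.1, 2.5]
grip_width: 11.4
grasp_force: 59.4
```

```bash
python3 -m creep '[{"fingers":0,"translation":[0,0.0007,0],"twist":[0,0,0]},{"fingers":0,"translation":[0,0.0007,0],"twist":[0,0,0]},{"fingers":0,"translation":[0,0.0007,0],"twist":[0,0,0]}]'; python3 -c "
from h import *
st()"
```

```text
clock: 12.8
ee_pos: [405.7, 307.7, 164.5]
tcp_rot: [0.448, 0.894, -0.002, -0.001]
wrist_force: [-0.6, 0.4, 2.2]
grip_width: 11.3
grasp_force: 59.4
{'clock': 12.8, 'q': [0.58, 0.38, 1.77, -0.0, 1.0, -0.07], 'ee_pos': [405.7, 307.71, 164.51], 'wrist_force': [-0.58, 0.45, 2.24], 'moment': [0.07, -0.05, -0.01], 'grip_width': 11.35, 'grasp_force': 59.45}
```

```bash
python3 -m creep '[{"fingers":0,"translation":[0,0.0007,0],"twist":[0,0,0]},{"fingers":0,"translation":[0,0.0007,0],"twist":[0,0,0]},{"fingers":0,"translation":[0,0.0007,0],"twist":[0,0,0]}]'
```

```text
clock: 13.1
ee_pos: [406.2, 308.0, 164.5]
tcp_rot: [0.448, 0.894, -0.002, -0.001]
wrist_force: [-1.4, -1.2, 3.2]
grip_width: 11.4
grasp_force: 59.6
```

```bash
python3 -m creep '[{"fingers":0,"translation":[0,0.0007,0],"twist":[0,0,0]},{"fingers":0,"translation":[0,0.0007,0],"twist":[0,0,0]},{"fingers":0,"translation":[0,0.0007,0],"twist":[0,0,0]}]'; python3 -c "
from h import *
st()"
```

```text
clock: 13.4
ee_pos: [406.7, 308.4, 164.4]
tcp_rot: [0.448, 0.894, -0.002, -0.001]
wrist_force: [-4.4, -3.9, 3.9]
grip_width: 11.5
grasp_force: 59.7
{'clock': 13.4, 'q': [0.58, 0.38, 1.77, -0.0, 1.0, -0.07], 'ee_pos': [406.67, 308.37, 164.41], 'wrist_force': [-4.43, -3.86, 3.92], 'moment': [-0.38, 0.58, 0.07], 'grip_width': 11.46, 'grasp_force': 59.7}
```

The jaws snapped over the neck and the prong now resists with about 6 N, so the clip is home. I'll back off about 1.3 mm to relax the prong, release and lift straight up.

```bash
python3 -m creep '[{"fingers":0,"translation":[0,-0.0007,-0.0002],"twist":[0,0,0]},{"fingers":0,"translation":[0,-0.0013,-0.0003],"twist":[0,0,0]},{"fingers":0,"translation":[0,-0.0013,-0.0003],"twist":[0,0,0]},{"fingers":0,"translation":[0,-0.0013,-0.0003],"twist":[0,0,0]}]'; python3 -m creep '[{"fingers":0.2,"translation":[0,0,0],"twist":[0,0,0]},{"fingers":0.3,"translation":[0,0,0],"twist":[0,0,0]},{"fingers":0.4,"translation":[0,0,0],"twist":[0,0,0]},{"fingers":0.4,"translation":[0,0,0],"twist":[0,0,0]},{"fingers":0.4,"translation":[0,0,0],"twist":[0,0,0]},{"fingers":0.4,"translation":[0,0,0],"twist":[0,0,0]}]'
```

```text
clock: 13.8
ee_pos: [405.9, 307.8, 164.8]
tcp_rot: [0.448, 0.894, -0.001, -0.001]
wrist_force: [-0.2, 0.6, 0.1]
grip_width: 11.3
grasp_force: 59.2
clock: 14.4
ee_pos: [405.8, 307.7, 164.8]
tcp_rot: [0.448, 0.894, -0.002, -0.001]
wrist_force: [-0.0, 0.2, 0.2]
grip_width: 34.0
grasp_force: 0.0
```

```bash
python3 -m creep '[{"fingers":0.4,"translation":[0,0,-0.01],"twist":[0,0,0]},{"fingers":0.4,"translation":[0,0,-0.03],"twist":[0,0,0]},{"fingers":0.4,"translation":[0,0,-0.07],"twist":[0,0,0]},{"fingers":0.4,"translation":[0,0,-0.11],"twist":[0,0,0]},{"fingers":0.4,"translation":[0,0,-0.14],"twist":[0,0,0]},{"fingers":0.4,"translation":[0,-0.05,-0.15],"twist":[0,0,0]},{"fingers":0.4,"translation":[0,-0.08,-0.15],"twist":[0,0,0]},{"fingers":0.4,"translation":[0,-0.08,-0.15],"twist":[0,0,0]},{"fingers":0.4,"translation":[0,-0.08,-0.15],"twist":[0,0,0]}]'; python3 -c "
from h import *
st()
a=snap('side','side6.png');cv2.imwrite('pics/s6.png',cv2.resize(a['image'][145:190,265:325,::-1],(800,600),interpolation=cv2.INTER_CUBIC))"
```

```text
clock: 15.3
ee_pos: [342.2, 260.1, 316.2]
tcp_rot: [0.448, 0.894, -0.001, -0.0]
wrist_force: [0.5, 0.0, -0.7]
grip_width: 33.8
grasp_force: 0.0
{'clock': 15.3, 'q': [0.56, 0.02, 1.82, -0.0, 1.31, -0.08], 'ee_pos': [342.17, 260.05, 316.17], 'wrist_force': [0.54, 0.01, -0.66], 'moment': [-0.01, -0.03, -0.0], 'grip_width': 33.83, 'grasp_force': 0.0}
```

View pics/s6.png

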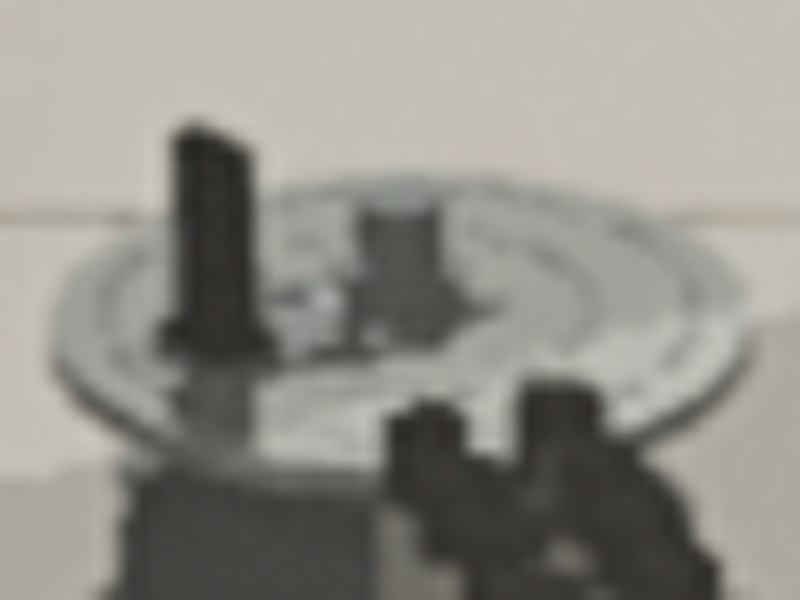

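The clip lies flat on the platter, its jaws reaching past the spindle under the collar at about (400,310) in the crop. The grip stands at (213,240), matching the expected 52 mm offset, and the gripper is clear of everything. Handing in.

```bash
python3 -c "
from rig import arm
print(arm.close_job())"
```

```text
the job is handed in; nothing more can be done
None
```

The clip snapped round the spindle, was pushed home to the prong stop with wrist readings under about 10 N, and is released with the gripper clear; the job was handed in at about 15 s, and no verdict came back.

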